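# Snap the rice paddle into its clips

### The arm

A 7-joint arm with a two-finger parallel gripper is mounted at the origin on the work surface. World frame = base frame: x ahead of the robot, y to its left, z up, the work surface at z = 0. Lengths are in m, angles in rad, forces in N, time in s.
With the tool pointing down it reaches from about 0.425 to 0.95 m from the base axis. Payload 4.7 kg.
Tool frame: the origin (TCP) lies between the finger pads; the fingertips stand 25 mm ahead of it and the grasp point (between the pads) lies 6 mm ahead of it; x points along the fingers, z is the direction in which the jaws open and shut, and the axes are right-handed (so a half turn about x gives the same grasp; the last joint's range is limited). The gripper opens to 85 mm and grips with 20 to 120 N. Pads are 22 mm wide; open, the fingers measure 114 mm over their backs; the gripper's body (76 mm by 85 mm) begins 54 mm behind the grasp point. The pads swing forward as they close: fully open they stand 13 mm farther back than shut.
Start: joints at [-1.137, 0.469, -0.049, 1.532, 0.024, 1.141, -0.082], TCP at [0.301, 0.604, 0.256] pointing down, gripper open.
Joint ranges: [-2.59, 2.59], [-0.33, 1.99], [-1.39, 1.29], [0.1, 2.45], [-1.04, 4.18], [0.21, 1.99], [-2.66, 2.66]. Speed limits (rad/s): [2.57, 2.57, 3.14, 3.14, 3.14, 3.14, 3.14].

### API

Orientations are given as a 3x3 rotation matrix whose columns are the frame's x, y, z axes.
In Python, from rig import * gives the robot as it stands. Calls block until the motion is done:
- movep(position, orientation): joint-space move of the TCP to a pose.
- move_l(position, attitude=None, feed=0.15, until_force=None): straight line of the TCP; attitude=None keeps the orientation; feed is the mean speed in m/s. With until_force (N) it stops when the force on the tool has changed by that much, and returns True; else False.
- move_joints(angles): joint-space move.
- command_gripper(opening, newtons=None): finger opening in m; newtons is the grip in N (None keeps the last); returns when the fingers have stopped.
- sleep(seconds).
- inverse_kinematics(position, orientation): joint angles nearest the present ones, or None.
- sense(): the state.
- camera(name): name is "side" or "top" or "wrist"; returns (picture, depth): 480x640x3 uint8, red, green, blue; 480x640 float32, m along the optical axis (not along the pixel's ray), 0 where there is no reading.
- camera_params(name): a dict with "K" (3x3 intrinsics, pixels), "dist" ([k1, k2, p1, p2, k3] as OpenCV has them; the pictures are not rectified), "position" and "rotation" of the camera in the world; the wrist camera has in their place "tool_from_camera" (4x4, takes a point from camera to tool coordinates, whose origin is the TCP and whose axes are the tool frame's). Camera axes: x right, y down, z forward; pixel columns grow to the right and rows downward; lengths in m; the calibration is good to about 2 mm. A picture is of the moment at which its call begins: read the wrist's pose just before it. camera_params takes no time and is no camera call.
A pose or a line that the arm cannot do raises Unreachable and nothing moves.
- finish_job(): hands the job in, once; it reports no verdict.
The state is a dict: "time_s": time; "joint_pos": joint angles; "qd": joint speeds; "joint_efforts": joint torques, N m; "position": TCP position; "tcp_rot": TCP orientation; "wrist_force": force on the tool from outside, world axes, zero at the start; "ft_torque": the same for the moment, N m; "finger_gap": finger opening in m.
Only numpy, scipy, OpenCV 4.12 (cv2) and the standard library are available. Lean on these libraries where they do the work, as an engineer would, in place of code of your own. Each camera call takes 0.05 s, during which the arm holds its last target. There are 200 camera calls.

### The job

Put the pink rice paddle away: pick it up from the mat by its handle and press the handle down, fully home, into both spring clips of the pink pair on the clip rack, then let go. Leave the green turner lying where it is and the blue ladle in its clips.

Things in the scene. Friction and masses are not known exactly. Their poses are not given: they have to be found in the camera images.
- paddle_mid (a point): Centre of the handle of the loose pink rice paddle (90 g) lying on the beige mat. Round handle 20 mm thick, 135 mm long, axis level, 18 mm above the 3 mm mat. x runs along the handle to the flat oval blade (52 mm wide, tip 184 mm from here, its underside 18 mm below this point); at the other end a 36 mm knob, 68 to 78 mm behind here; z up. Grasp here, across the handle.
- pink_clips_seat (a point): Middle of the handle's axis when home in the pink clips, 60 mm above the table, 42 mm above the pink foot; x along the handle, y along the row, z up. Two sprung clips, each 14 mm long, stand at x = -38 and +38 mm, fingers fit between. Jaws open in y: mouth 36 mm wide at z +27 mm, lips 16 mm apart at z +8. Press the level handle straight down: about 8 N, snaps in; either way round.
- turner_mid (a point): Centre of the handle of the green slotted turner, lying beside the paddle on the same mat, its handle like the paddle's; it stays there. x towards its blade, z up.
- ladle_mid (a point): Centre of the handle of the blue ladle, like the paddle's handle, already held in the blue clips; it stays there. The fixed wooden rack has three pairs of clips side by side, 85 mm apart, in any order: pink (empty, for the paddle), blue (ladle), green (empty). x towards its bowl, z up.

How it is judged:
On the way:
1. the paddle is picked up off the mat (height (world z) of paddle_mid above 0.075 m), for 0.1 s.
At the end, for the whole second after the job is handed in: The middle of the paddle's handle lies within 20 mm along and 10 mm across of the pink clips' seat, 5 mm above it at most and 10 mm below, the handle within 10 degrees of the clips' line, either way round; turner within 30 mm and ladle within 20 mm of their starts (x of paddle_mid in the frame of pink_clips_seat between -0.02 and 0.02 m and y of paddle_mid in the frame of pink_clips_seat between -0.01 and 0.01 m and z of paddle_mid in the frame of pink_clips_seat between -0.01 and 0.005 m and angle between the x axis of paddle_mid and the x axis of pink_clips_seat, either way round below 0.175 rad and distance of turner_mid from where it was at the start of the episode below 0.03 m and distance of ladle_mid from where it was at the start of the episode below 0.02 m); the robot touches nothing.
It fails at once if the green turner is moved more than 30 mm (distance of turner_mid from where it was at the start of the episode above 0.03 m).
It fails at once if the blue ladle is moved more than 20 mm (distance of ladle_mid from where it was at the start of the episode above 0.02 m).
It also fails if it takes over 35 s, if anything falls off the work surface, if the arm or the gripper's body presses on something with over 40 N, if the wrist force passes 120 N, or if a joint passes its speed limit or range.

## Working session

There is one attempt and no reset: what is moved stays moved. The work goes in short steps, each a Python script; the robot and the scene stay as the last script left them, time stands still between calls to the robot, and variables do not carry over. Pictures are saved under pics/ and viewed, about 8 in all and at most 12, crops included, and the job is handed in when it is done.

```bash
mkdir -p pics; cat > h.py <<'E'
from rig import *
import numpy as np, cv2
def pts(name,px,dep=None,z=None,s=None):
    p=camera_params(name);K=np.array(p["K"]);d=np.array(p["dist"])
    if name=="wrist":
        T=np.array(p["tool_from_camera"]);R0=np.array(s["tcp_rot"]);R=R0@T[:3,:3];o=R0@T[:3,3]+np.array(s["position"])
    else: R=np.array(p["rotation"]);o=np.array(p["position"])
    px=np.array(px,float).reshape(-1,1,2)
    u=cv2.undistortPoints(px,K,d).reshape(-1,2);r=np.c_[u,np.ones(len(u))]
    if z is None:
        return (r*np.array([dep[int(b),int(a)] for a,b in px.reshape(-1,2)])[:,None])@R.T+o
    w=r@R.T
    return o+w*((z-o[2])/w[:,2])[:,None]
def snap(name,f):
    s=sense();im,dp=camera(name);cv2.imwrite(f"pics/{f}.png",im[:,:,::-1]);np.save(f"pics/{f}.npy",dp);return s,im,dp
E
python3 - <<'E'
from h import *
snap("top","t0");snap("side","s0");s=sense();print(s["time_s"],s["tcp_rot"]);print(camera_params("top"));print(camera_params("side"));print(camera_params("wrist")["tool_from_camera"])
E
```

```text
0.1 [[-7.13055665e-04 -8.94818954e-01  4.46428640e-01]
 [-1.63815554e-03  4.46429200e-01  8.94817460e-01]
 [-9.99998404e-01 -9.32648895e-05 -1.78418150e-03]]
{'K': array([[579.86526157,   0.        , 309.16798734],
       [  0.        , 579.86526157, 239.31632389],
       [  0.        ,   0.        ,   1.        ]]), 'dist': array([-0.1838,  0.    ,  0.    ,  0.    ,  0.    ]), 'position': array([ 0.46347226, -0.02466776,  1.07397735]), 'rotation': array([[-0.00346917, -0.99649312,  0.08360284],
       [-0.99994097,  0.00431772,  0.00997112],
       [-0.01029713, -0.08356332, -0.99644927]])}
{'K': array([[613.11741957,   0.        , 326.46024784],
       [  0.        , 613.11741957, 244.59027228],
       [  0.        ,   0.        ,   1.        ]]), 'dist': array([0.0375552, 0.       , 0.       , 0.       , 0.       ]), 'position': array([ 0.14629085, -0.60478125,  0.7251421 ]), 'rotation': array([[ 0.82442996, -0.36277429,  0.43440771],
       [-0.56594566, -0.53460847,  0.62761397],
       [ 0.00455583, -0.76327492, -0.64605777]])}
[[-1.38035352e-03 -3.08227879e-01  9.51311552e-01 -1.17058666e-01]
 [-6.53096291e-04 -9.51311978e-01 -3.08228965e-01  7.94990986e-02]
 [ 9.99998834e-01 -1.04676298e-03  1.11184435e-03 -5.01288103e-04]
 [ 0.00000000e+00  0.00000000e+00  0.00000000e+00  1.00000000e+00]]
```

View pics/t0.png

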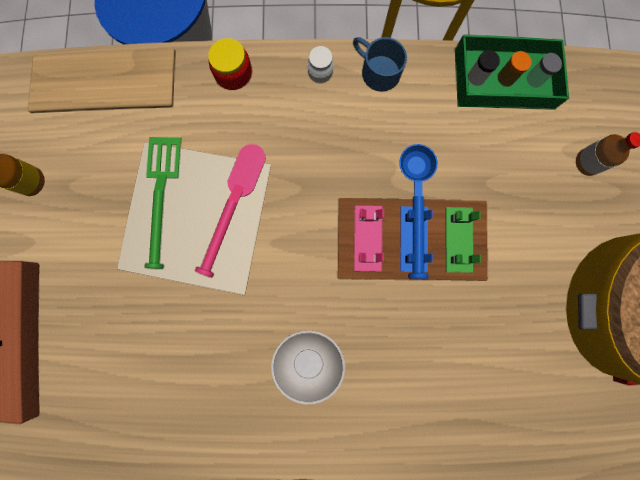

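View pics/s0.png

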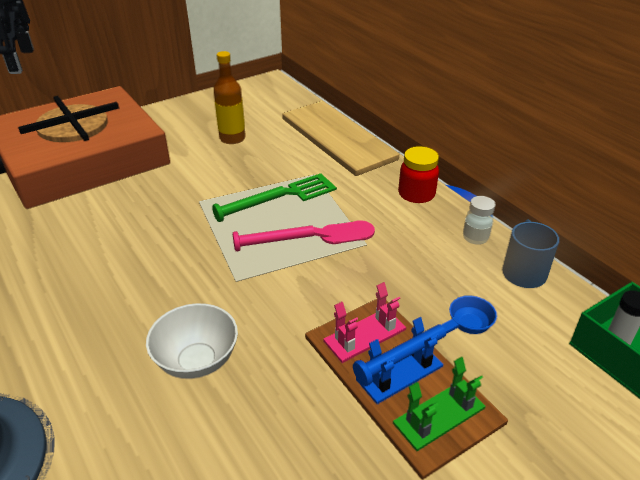

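The top view shows the paddle's handle from its knob at (205,271) to about (238,190). The turner lies left of it at about x=155. The pink clips are around (368,238), with the ladle along x=418. I'll enlarge both areas next.

```bash
python3 - <<'E'
import cv2,numpy as np
a=cv2.imread("pics/t0.png")
c1=cv2.resize(a[180:285,185:265],None,fx=5,fy=5,interpolation=3)
c2=cv2.resize(a[195:285,335:415],None,fx=5,fy=5,interpolation=3)
c2=cv2.copyMakeBorder(c2,0,c1.shape[0]-c2.shape[0],0,0,0)
cv2.imwrite("pics/c0.png",np.hstack([c1,c2]))
from h import *
im=a[:,:,::-1].astype(int);m=((im[...,0]>150)&(im[...,1]<90)&(im[...,2]>60)).astype(np.uint8)
n,l,st,ce=cv2.connectedComponentsWithStats(m)
print([ (st[i],ce[i]) for i in range(1,n) if st[i][4]>50])
# handle sections: mid of pink per row in paddle
d=np.load("pics/t0.npy")
for r in range(195,278,5):
    x=np.where(m[r,190:280])[0]+190
    if len(x): u=(x[0]+x[-1])/2; print(r,x[0],x[-1],pts("top",[(u,r)],z=.021)[0].round(4),pts("top",[(u,r)],dep=d)[0].round(4))
E
```

```text
[(array([ 195,  145,   70,  132, 2104], dtype=int32), array([234.94534221, 196.0095057 ])), (array([354, 205,  29,  67, 583], dtype=int32), array([363.2813036 , 242.78044597])), (array([370, 235,  14,  26,  71], dtype=int32), array([378.36619718, 250.69014085]))]
195 230 244 [0.6344 0.1187 0.021 ] [0.6345 0.1188 0.0203]
200 227 237 [0.6251 0.1278 0.021 ] [0.6251 0.1278 0.0214]
205 225 235 [0.6159 0.1315 0.021 ] [0.6148 0.1303 0.0287]
210 223 233 [0.6066 0.1351 0.021 ] [0.605  0.1333 0.0329]
215 221 231 [0.5974 0.1387 0.021 ] [0.5961 0.1371 0.031 ]
220 219 229 [0.5881 0.1423 0.021 ] [0.5867 0.1404 0.0329]
225 217 226 [0.5789 0.1468 0.021 ] [0.5776 0.1449 0.0326]
230 215 225 [0.5697 0.1495 0.021 ] [0.5689 0.1483 0.0286]
235 213 223 [0.5605 0.1531 0.021 ] [0.5598 0.1519 0.0285]
240 212 221 [0.5513 0.1558 0.021 ] [ 0.4635 -0.0247  1.074 ]
245 209 219 [0.5421 0.1604 0.021 ] [0.5414 0.1587 0.0304]
250 207 217 [0.5329 0.164  0.021 ] [0.5324 0.1625 0.0291]
255 205 215 [0.5238 0.1676 0.021 ] [0.5232 0.1658 0.0312]
260 204 213 [0.5146 0.1703 0.021 ] [0.514  0.168  0.0338]
265 202 211 [0.5055 0.174  0.021 ] [0.5052 0.1729 0.0265]
270 195 209 [0.4963 0.1822 0.021 ] [0.4959 0.1794 0.0353]
275 206 210 [0.4872 0.171  0.021 ] [0.4869 0.1688 0.033 ]
```

View pics/c0.png

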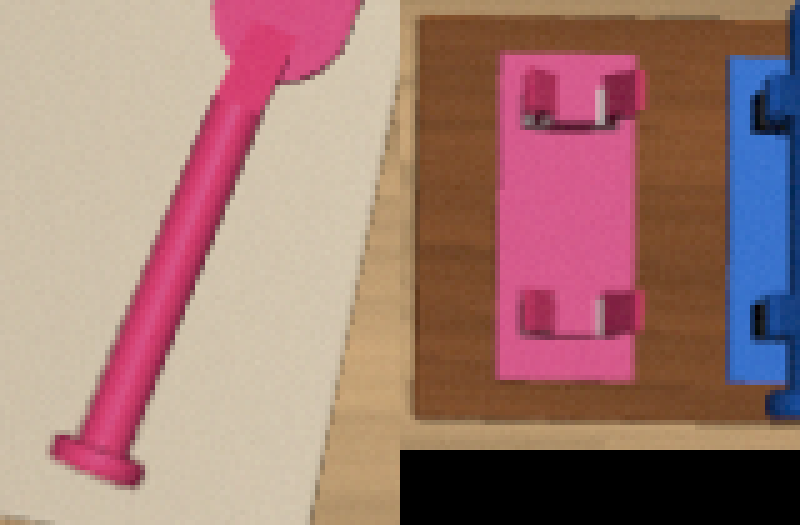

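```bash
python3 - <<'E'
from h import *
d=np.load("pics/t0.npy")
c=lambda L:[(335+x/5-.4,195+y/5-.4) for x,y in L]
F=pts("top",c([(98,53),(238,53),(235,380),(97,380)]),z=.018);print(F.round(4),F.mean(0),np.linalg.norm(np.diff(F,axis=0),axis=1))
print("board",pts("top",c([(15,17),(13,418)]),z=.018).round(4))
print("jaw tops",pts("top",c([(140,92),(225,92),(137,312),(225,312)]),dep=d).round(4))
print("ladle",pts("top",[(418,210),(418,250)],z=.06).round(4))
print("side foot", pts("side",[(325,343),(381,309),(406,329),(349,358)],z=.018).round(4))
f=lambda m:pts("side",m,z=.021).round(4)
print("side knob",f([(238,241)]),"axis",f([(300,235)]))
R=np.array([[0,-.934,.357],[0,.357,.934],[-1,0,0]])
print(inverse_kinematics([.5607,.152,.12],R))
print(inverse_kinematics([.55,-.12,.12],np.array([[0,-1,0],[0,0,1],[-1,0,0.]])))
E
```

```text
[[ 0.6146 -0.0971  0.018 ]
 [ 0.6145 -0.1488  0.018 ]
 [ 0.4943 -0.146   0.018 ]
 [ 0.4946 -0.0955  0.018 ]] [ 0.55449323 -0.12184494  0.018     ] [0.05165682 0.12028132 0.05042883]
board [[ 0.6281 -0.0667  0.018 ]
 [ 0.4809 -0.0648  0.018 ]]
jaw tops [[ 0.5915 -0.1068  0.085 ]
 [ 0.5922 -0.1369  0.0788]
 [ 0.5157 -0.1049  0.0852]
 [ 0.5157 -0.1355  0.0819]]
ladle [[ 0.5998 -0.2075  0.06  ]
 [ 0.5288 -0.2061  0.06  ]]
side foot [[ 0.4907 -0.1049  0.018 ]
 [ 0.6038 -0.097   0.018 ]
 [ 0.6093 -0.1517  0.018 ]
 [ 0.5037 -0.1482  0.018 ]]
side knob [[0.4946 0.1762 0.021 ]] axis [[0.5953 0.1283 0.021 ]]
[-0.42244437  0.46929555  0.11143972  1.89577292 -0.07155395  0.78031041
  0.93363215]
[-0.12474923  0.45996529  0.34390775  1.94852034 -0.21703622  0.76852403
  1.91380617]
```

```bash
cat >> h.py <<'E'
def rot(yaw): # tool down, jaws across a handle with heading yaw
    c,s=np.cos(yaw),np.sin(yaw); return np.array([[0,-c,-s],[0,-s,c],[-1,0,0.]])
PY=np.arctan2(-.0352,.092); CY=-.017; SEAT=np.array([.5543,-.1215,.060])
E
python3 - <<'E'
from h import *
movep([.5607,.152,.16],rot(PY))
command_gripper(.06,80)
s,im,d=snap("wrist","w1")
print(s["time_s"],s["position"],s["tcp_rot"].round(3))
np.savez("pics/w1s.npz",position=s["position"],tcp_rot=s["tcp_rot"])
E
```

```text
2.3917 [0.56062243 0.15232656 0.15997918] [[-0.    -0.934  0.357]
 [ 0.     0.357  0.934]
 [-1.     0.     0.   ]]
```

View pics/w1.png

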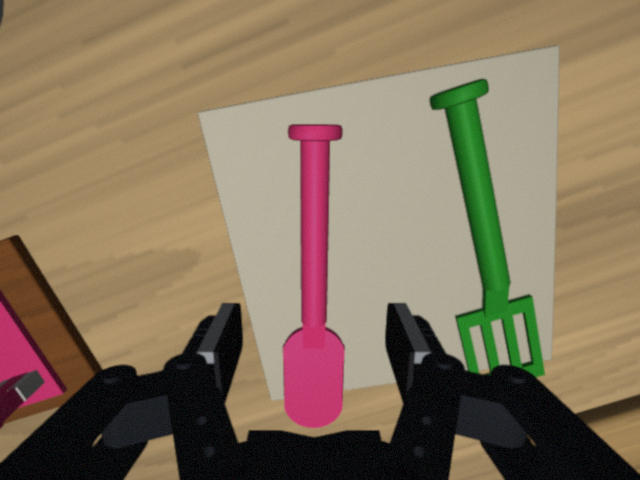

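The wrist view shows the paddle vertical and centred between the fingers, with its knob at (315,132) and the handle's blade end at (314,327). The turner is well clear.

```bash
python3 - <<'E'
from h import *
s=np.load("pics/w1s.npz")
P=pts("wrist",[(315,132),(315,141),(314,327)],z=.021,s=s);print(P.round(4),(P[1]+P[2])/2,np.linalg.norm(P[1]-P[2]))
print("axis yaw",np.arctan2(*(P[2]-P[0])[[1,0]]),PY)
M=P[0]+.073*(P[2]-P[0])/np.linalg.norm(P[2]-P[0]);print("mid",M)
M=np.array([*((M[:2]+[.5607,.152])/2),0])
command_gripper(.06)
f=move_l([M[0],M[1],.033],feed=.1,until_force=12);print("touch",f,sense()["position"])
if not f:
    command_gripper(0,80);print(sense()["finger_gap"],sense()["wrist_force"])
    move_l([M[0],M[1],.17],feed=.15)
    s=sense();print(s["time_s"],s["finger_gap"],s["wrist_force"],s["position"])
    snap("side","s2");s,_,_=snap("wrist","w2")
a,b=cv2.imread("pics/s2.png"),cv2.imread("pics/w2.png")
cv2.imwrite("pics/m2.png",np.hstack([a[0:300,150:550],cv2.resize(b,(400,300))]))
E
```

```text
[[0.4921 0.1794 0.021 ]
 [0.4974 0.1774 0.021 ]
 [0.628  0.1267 0.021 ]] [0.562701   0.15204271 0.021     ] 0.14003125619864282
axis yaw -0.3696723200045605 -0.3654245644654168
mid [0.56012341 0.15302511 0.021     ]
touch False [0.56092656 0.15267393 0.03367236]
0.01720753008634213 [-0.94367834  0.13899584  6.31303052]
5.6083 0.017211244517193667 [-0.11299954 -0.02778444 -0.70018242] [0.55963236 0.15231568 0.16890548]
```

View pics/m2.png

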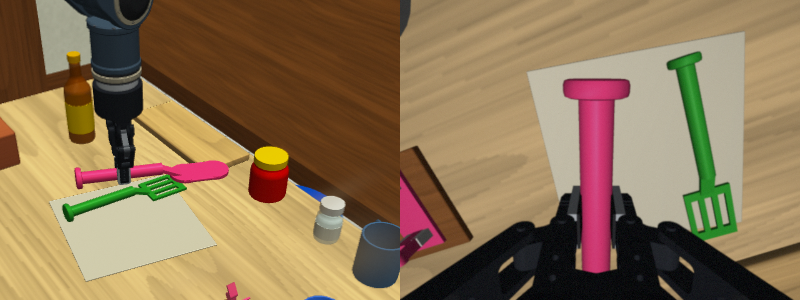

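The paddle is held level, clear of the mat, with the turner untouched. Next I'll measure its pose in the hand from the wrist depth.

```bash
python3 - <<'E'
from h import *
s=sense();d=np.load("pics/w2.npy");im=cv2.imread("pics/w2.png")
px=[(315,r) for r in (140,180,220,260,300,340,380,420)]
P=pts("wrist",px,dep=d,s=s);L=(P-s["position"])@s["tcp_rot"];print(P.round(4));print(L.round(4))
print("tip",[np.round(x,3) for x in s["tcp_rot"]])
for r in (140,200,260,320):
    x=np.where((im[r,:,2]>130)&(im[r,:,1]<110))[0];x=x[(x>250)&(x<400)];print(r,x.min(),x.max())
print([pts("wrist",[(315,r)],dep=d,s=s)[0].round(4) for r in (126,129,158,162)])
E
```

```text
[[0.4899 0.1791 0.1735]
 [0.5017 0.1746 0.1665]
 [0.5142 0.1699 0.1657]
 [0.5273 0.1649 0.1663]
 [0.5417 0.1594 0.1657]
 [0.5577 0.1533 0.1646]
 [0.574  0.147  0.1651]
 [0.592  0.1402 0.1652]]
[[-0.0046  0.0747  0.0001]
 [ 0.0023  0.0621  0.0002]
 [ 0.0031  0.0487  0.0002]
 [ 0.0026  0.0348  0.0002]
 [ 0.0031  0.0193  0.0002]
 [ 0.0042  0.0022  0.0002]
 [ 0.0037 -0.0153  0.0002]
 [ 0.0035 -0.0345  0.0002]]
tip [array([-0.002, -0.934,  0.357]), array([-0.001,  0.357,  0.934]), array([-1.   ,  0.002, -0.002])]
140 264 363
200 286 339
260 288 337
320 291 335
[array([0.4863, 0.1805, 0.1683]), array([0.4871, 0.1802, 0.1728]), array([0.4949, 0.1772, 0.1714]), array([0.4965, 0.1766, 0.1658])]
```

```bash
python3 - <<'E'
from h import *
movep([SEAT[0],SEAT[1],.17],rot(CY))
move_l([SEAT[0],SEAT[1],.125],feed=.1)
s,im,d=snap("wrist","w3");snap("side","s3");print(s["time_s"],s["position"],s["tcp_rot"].round(4))
a,b=cv2.imread("pics/s3.png"),cv2.imread("pics/w3.png")
cv2.imwrite("pics/m3.png",np.hstack([cv2.resize(a[240:480,280:520],(400,400)),cv2.resize(b[80:480,120:520],(400,400))]))
E
```

```text
7.375 [ 0.55465017 -0.12108445  0.12504341] [[ 2.000e-04 -9.999e-01  1.630e-02]
 [ 0.000e+00  1.630e-02  9.999e-01]
 [-1.000e+00 -2.000e-04  0.000e+00]]
```

View pics/m3.png

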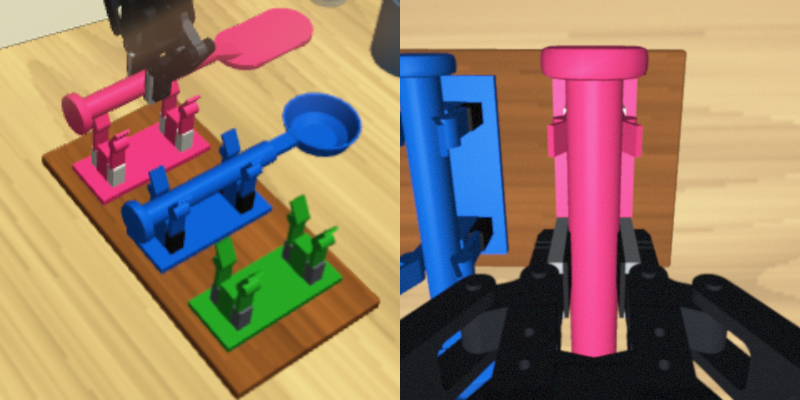

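The handle sits above the pink clips and parallel to them. In the wrist view the clip jaws show evenly on both sides of it (x = 550–568 and 620–640), and the knob clears the near clip. Now I'll press it in.

```bash
python3 - <<'E'
from h import *
for z,f in ((.105,.08),(.093,.04),(.083,.04),(.0775,.04),(.072,.03)):
    r=move_l([SEAT[0],SEAT[1],z],feed=f,until_force=45);s=sense();print(z,r,s["time_s"],s["position"].round(4),s["wrist_force"].round(1),s["ft_torque"].round(2))
    if r: break
snap("wrist","w4");snap("side","s4")
a,b=cv2.imread("pics/s4.png"),cv2.imread("pics/w4.png")
cv2.imwrite("pics/m4.png",np.hstack([cv2.resize(a[240:480,280:520],(400,400)),cv2.resize(b[80:480,120:520],(400,400))]))
E
```

```text
0.105 False 7.875 [ 0.5539 -0.1215  0.1044] [-0.6 -0.3 -1.4] [-0.01  0.08  0.07]
0.093 False 8.325 [ 0.5541 -0.1215  0.0928] [ 0.3 -0.8 -1.8] [-0.03  0.01 -0.02]
0.083 False 8.725 [ 0.5559 -0.1213  0.0838] [1.9 1.3 2.9] [ 0.22 -0.31 -0.05]
0.0775 False 9.0083 [ 0.5554 -0.1212  0.0777] [ 4.3  0.9 -0.4] [ 0.22 -0.72  0.05]
0.072 False 9.3417 [ 0.5543 -0.1211  0.0726] [0.4 2.2 6.8] [ 0.43  0.02 -0.03]
```

View pics/m4.png

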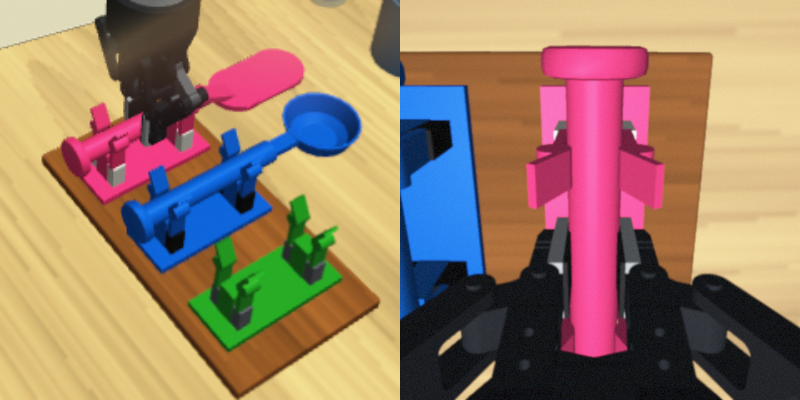

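The handle is in the clip jaws, with the lips beside and above it. I'll check from depth that it's level and fully home.

```bash
python3 - <<'E'
from h import *
s=sense();d=np.load("pics/w4.npy")
print(pts("wrist",[(315,r) for r in (180,220,260,300,340,380,420)],dep=d,s=s).round(4), s["wrist_force"])
E
```

```text
[[ 0.4924 -0.1198  0.0689]
 [ 0.5056 -0.12    0.0691]
 [ 0.5199 -0.1202  0.0691]
 [ 0.5348 -0.1205  0.0697]
 [ 0.5512 -0.1207  0.0696]
 [ 0.5688 -0.121   0.0698]
 [ 0.588  -0.1213  0.0699]] [0.29922478 2.01661599 8.49581277]
```

The handle top is level at 0.069–0.070, so its axis is at about 0.0595 against the 0.060 seat. I'll release and retreat.

```bash
python3 - <<'E'
from h import *
command_gripper(.045)
move_l([SEAT[0],SEAT[1],.20],feed=.12)
s,im,d=snap("wrist","w5");print(s["time_s"],s["position"],s["wrist_force"])
np.savez("pics/w5s.npz",position=s["position"],tcp_rot=s["tcp_rot"])
movep([.40,.25,.30],rot(CY))
snap("side","s5");_,t,dt=snap("top","t5")
a,b,c=(cv2.imread(f"pics/{n}.png") for n in("s5","t5","w5"))
cv2.imwrite("pics/m5.png",np.vstack([np.hstack([cv2.resize(a[240:480,280:520],(300,300)),cv2.resize(b[110:290,320:500],(300,300))]),np.hstack([cv2.resize(c,(400,300)),np.zeros((300,200,3),np.uint8)])]))
dm=np.abs(b.astype(int)-cv2.imread("pics/t0.png")).max(2)
print("turner change",(dm[130:275,140:185]>40).sum(),"ladle",(dm[140:285,398:440]>40).sum(),sense()["time_s"])
m=(t[...,0]>150)&(t[...,1]<90)&(t[...,2]>60)
for r in (205,225,235,245,265):
  print(r,[pts("top",[(x,r)],dep=dt)[0].round(4).tolist() for x in (370,)])
E
```

```text
11.0417 [ 0.55376555 -0.12141095  0.19917713] [ 0.47769933 -0.50780878 -0.47321013]
turner change 0 ladle 0 12.725
205 [[0.6075, -0.1212, 0.0702]]
225 [[0.5722, -0.1206, 0.0711]]
235 [[0.5548, -0.1205, 0.07]]
245 [[0.5372, -0.1202, 0.0713]]
265 [[0.5025, -0.1198, 0.0717]]
```

View pics/m5.png

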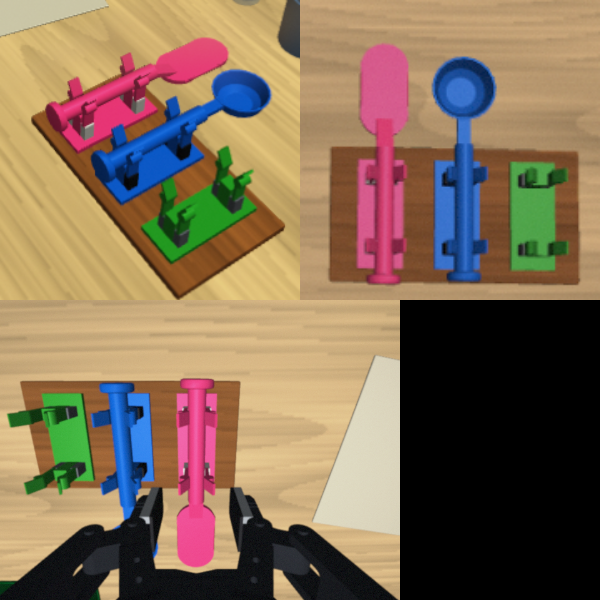

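The paddle is seated in both pink clips and level, lined up with the ladle's handle and knob. The turner and ladle haven't moved, and the arm is clear.

```bash
python3 -c "
from rig import *
print(finish_job(), sense()['time_s'])"
```

```text
the job is handed in; nothing more can be done
the job is handed in; nothing more can be done
```

The pink rice paddle is pressed home in both pink clips, and the job is handed in. I picked it up by the handle, lifted it to about 0.155 m, pressed it down between the clips, let go and moved the arm clear. That took about 12.7 s of the 35 s allowed.

**Paddle:** After release, the top camera put the handle's top at 0.070–0.072 m along its length. Its axis is therefore at about 0.060–0.062 m, against the 0.060 m seat. It lies about 1 mm across from my measured seat, within about 1° of the clips' line. With the paddle still in the gripper, the wrist camera gave 0.0595 m for the same height, about 1 mm lower, which is within calibration.

**Along the clips:** I didn't measure this number again after release. The grasp measured within about 1 mm of the handle's middle and I pressed at the seat, so I expect it to be within a few mm. In the picture its knob lines up with the ladle's.

**Turner and ladle:** The before and after top pictures show no change at either one.

**Forces:** The wrist force read after each step of the press stayed below 10 N. No check failed.

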